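# Make up the dish tray and the bead tray

### The arm

A 7-joint arm with a two-finger parallel gripper is mounted at the origin on the work surface. World frame = base frame: x ahead of the robot, y to its left, z up, the work surface at z = 0. Lengths are in mm, angles in rad, forces in N, time in s.
With the tool pointing down it reaches from about 425 to 925 mm from the base axis. Payload 6.8 kg.
Tool frame: the origin (TCP) lies on the centre line of the jaws, within the pads' length; the fingertips stand 14 mm ahead of it and the grasp point (between the pads) lies 5 mm behind it (r.tips_ahead is the z of the fingertips in the tool frame, in mm); z points along the fingers, y is the line along which they close (so a half turn about z gives the same grasp; the last joint's range is limited). The gripper opens to 88 mm and grips with 3 to 60 N. Pads are 20 mm wide; open, the fingers measure 115 mm over their backs; the gripper's body (75 mm by 178 mm) begins 61 mm behind the grasp point.
Start: joints at [-1.424, 0.477, 0.022, 1.555, -0.011, 1.109, -0.083], TCP at [170.13, 653.225, 236.664] pointing down, gripper open.
Joint ranges: [-2.96, 2.96], [-0.34, 2.1], [-1.41, 1.46], [0.24, 2.44], [-1.37, 4.51], [0.17, 1.92], [-2.96, 2.96]. Speed limits (rad/s): [2.39, 2.39, 3.14, 3.14, 3.14, 3.14, 3.14].

### API

Orientations are given as a 3x3 rotation matrix whose columns are the frame's x, y, z axes.
In Python, from bench import r gives the robot as it stands.
- The arm moves only by the tool servo_tool, never from a script. Its argument "deltas" is text: rows parted by semicolons, each of 6 numbers parted by spaces: the shift along the tool's x, y, z in m, then the turn, a rotation vector about the tool's x, y, z in rad. A call has 1 to 8 rows; each row shifts and turns the commanded pose from where the row before left it, along the tool's axes as they then stand; what a row does not reach is not made up. A row lasts 1/8 s, in which the tool goes at most 62.5 mm and 10.7 degrees, less where a joint would pass 70% of its speed; a pose out of reach is approached as far as the arm can. A call is refused whole if a number of a shift passes 0.0625 or a number of a turn 0.188, either way. A call with a gripper value outside its range is refused whole. "grip" is the finger opening in m, from 0 to 0.0878, set as the call begins (left out, the last holds). The fingers move at their own pace and stop on an object; "squeeze" is the grip in N (left out, the last holds). Time passes only in rows, so rows that do not move let the fingers close. It gives the time, the measured TCP pose, the force, the opening and the grip force at its end, in the units of the state.
- r.get_obs(): the state, without advancing time (a new reading comes with each control period).
- r.read_camera(name): name is "scene" or "top"; returns a dict with "frame" (384x512x3 uint8, red, green, blue), "fx", "fy", "cx", "cy" (pixels), "pose" (4x4, takes a point from camera to world coordinates). Camera axes: x right, y down, z forward; pixel columns grow to the right and rows downward; lengths in mm; the calibration is good to about 2 mm. A picture is of the moment at which its call begins. There is no depth.
- r.hand_in(): hands the job in; it is judged then, once.
The state is a dict: "t": time; "joint_pos": joint angles; "dq": joint speeds; "joint_efforts": joint torques, N m; "ee_pos": TCP position; "tcp_rot": TCP orientation; "wrist_force": force on the tool from outside, world axes, zero at the start; "wrist_torque": the same for the moment, N m; "finger_gap": finger opening in mm; "finger_force": force on a finger pad.
Only numpy, scipy, OpenCV 4.12 (cv2) and the standard library are available. Lean on these libraries where they do the work, as an engineer would, in place of code of your own. Each camera call takes 0.05 s, during which the arm holds its last target. There are 200 camera calls.

### The job

Make up the two plywood job trays, one thing to a compartment, each set down flat on the tray floor the same way up as it stands on the bench now. The three-compartment tray gets the glass dish and the largest of the three lead laps in its two square compartments and the steel radius gauge in its long one; the two-compartment tray gets the glass bead and the smallest lap. Set the dish and the bead down gently, not dropped, and leave the middle-sized lap, the jar and the hand pad where they are.

Things in the scene. Friction and masses are not known exactly. Their poses are not given: they have to be found in the camera images.
- tray3: three-compartment job tray, 171 x 205 x 16 mm outside. Fixed. Ply floor 5 mm thick, walls and dividers 5 mm thick, top 16 mm above the bench. Origin: centre of underside. Two equal square compartments on the -x side, inside 86 (x) by 95 mm (y), centred at x -37.5, y +50 and -50 mm; one long compartment along the +x side, inside 70 (x) by 195 mm (y), centred at x +45.5, y 0 mm.
- tray2: two-compartment job tray, 100 x 167 x 16 mm outside. Fixed. Ply floor 5 mm thick, walls and dividers 5 mm thick, top 16 mm above the bench. Origin: centre of underside. Two equal compartments side by side, inside 90 mm (x) by 76 mm (y), centred at (0, +40.5) and (0, -40.5) mm.
- lap_large: largest lead polishing lap: flat dark-grey lead disc 66 mm in diameter, face down, 15 mm thick with its steel back; centred on it a turned walnut knob, a 26 mm cylinder from 21 to 51 mm above the underside (top 5 mm rounded, on an 18 mm neck); about 420 g. It goes in a square compartment of the three-compartment tray. Origin: centre of the underside, z up.
- lap_middle: middle-sized lead polishing lap: flat dark-grey lead disc 54 mm in diameter, face down, 15 mm thick with its steel back; centred on it a turned walnut knob, a 26 mm cylinder from 21 to 51 mm above the underside (top 5 mm rounded, on an 18 mm neck); about 290 g. It is not wanted and stays where it is. Origin: centre of the underside, z up.
- lap_small: smallest lead polishing lap: flat dark-grey lead disc 42 mm in diameter, face down, 15 mm thick with its steel back; centred on it a turned walnut knob, a 26 mm cylinder from 21 to 51 mm above the underside (top 5 mm rounded, on an 18 mm neck); about 180 g. It goes in the two-compartment tray. Origin: centre of the underside, z up.
- dish: small thick honey-coloured glass dish, open upward: 64 mm across the rim, 34 mm high, wall 6 mm; outside it flares from 44 mm across at the foot to 62 mm across at 12 mm height and is nearly upright above that; about 110 g. Origin: centre of the underside, z up.
- bead: mint-green glass bead, drum-shaped, standing on its flat end with the hole upright: 26 mm in diameter, 22 mm high (full diameter from 5 to 17 mm height); about 28 g. Origin: centre of the underside, z up.
- gauge: steel radius gauge lying flat: a holder 64 mm long (x), 20 mm wide (y) and 10 mm thick, with thin round-nosed leaves fanned out of both ends to about 100 mm overall length; about 75 g. Origin: centre of the underside, x along its length, z up.
- pad: diamond hand pad, a flat block 80 mm (x) by 46 mm (y), 17 mm high, black rubber with a dotted steel face upward. It stays where it is. Origin: centre of the underside.
- jar: closed jar of polishing compound with a metal cap, 48 mm in diameter, 56 mm high. It stays where it is. Origin: centre of the underside.
Not all that is in view belongs to the job. Of the things shaped like the dish, the glass one is meant.

How it is judged (in metres and radians):
At the end, for the whole second after the job is handed in: Tray of three: dish and largest lap in the square compartments, either way round, gauge in the long one. Tray of two: bead and smallest lap, one in each. Each centre inside its compartment, underside within 4 mm of the tray floor, upright to 0.12 rad, the same way up as before, released and at rest ((((x of dish in the frame of tray3 between -0.0805 and 0.0055 m and y of dish in the frame of tray3 between 0.0025 and 0.0975 m) and (x of lap_large in the frame of tray3 between -0.0805 and 0.0055 m and y of lap_large in the frame of tray3 between -0.0975 and -0.0025 m)) or ((x of dish in the frame of tray3 between -0.0805 and 0.0055 m and y of dish in the frame of tray3 between -0.0975 and -0.0025 m) and (x of lap_large in the frame of tray3 between -0.0805 and 0.0055 m and y of lap_large in the frame of tray3 between 0.0025 and 0.0975 m))) and x of gauge in the frame of tray3 between 0.0105 and 0.0805 m and y of gauge in the frame of tray3 between -0.0975 and 0.0975 m and (((x of bead in the frame of tray2 between -0.045 and 0.045 m and y of bead in the frame of tray2 between 0.0025 and 0.0785 m) and (x of lap_small in the frame of tray2 between -0.045 and 0.045 m and y of lap_small in the frame of tray2 between -0.0785 and -0.0025 m)) or ((x of bead in the frame of tray2 between -0.045 and 0.045 m and y of bead in the frame of tray2 between -0.0785 and -0.0025 m) and (x of lap_small in the frame of tray2 between -0.045 and 0.045 m and y of lap_small in the frame of tray2 between 0.0025 and 0.0785 m))) and z of dish in the frame of tray3 between 0.001 and 0.009 m and angle between each of dish, lap_large, gauge, bead, lap_small's own z axis and vertical below 0.12 rad and linear speed of each of dish, lap_large, gauge, bead, lap_small below 0.02 m/s and angular speed of each of dish, lap_large, gauge, bead, lap_small below 0.3 rad/s and z of lap_large in the frame of tray3 between 0.001 and 0.009 m and z of gauge in the frame of tray3 between 0.001 and 0.009 m and z of bead in the frame of tray2 between 0.001 and 0.009 m and z of lap_small in the frame of tray2 between 0.001 and 0.009 m); the robot touches nothing.
It fails at once if the middle-sized lap, the jar or the hand pad is shifted by more than 20 mm (distance of any of lap_middle, jar, pad from where it was at the start of the episode above 0.02 m).
It fails at once if the glass dish or bead is pressed or banged onto a tray with more than 40 N (contact force between any of dish, bead and tray3 above 40 N or contact force between any of dish, bead and tray2 above 40 N).
It fails at once if the glass dish or bead is dropped: it moves faster than 0.5 m/s (a fall of about 13 mm) while out of the fingers ((linear speed of dish above 0.5 m/s and contact force between dish and the fingers below 0.1 N) or (linear speed of bead above 0.5 m/s and contact force between bead and the fingers below 0.1 N)).
It also fails if it takes over 112 s, if anything falls off the work surface, if the arm or the gripper's body presses on something with over 40 N, if the wrist force passes 120 N, or if a joint passes its speed limit or range.

## Working session

There is one attempt and no reset: what is moved stays moved. The work goes in short steps, Python scripts to look and compute and a tool call to move; the robot and the scene stay as the last step left them, time stands still between calls to the robot, and variables do not carry over. Pictures are saved under pics/ and viewed, at most 14 in all, crops included, and the job is handed in when it is done.

Besides the shell and the picture viewer there is one more tool, called after "Request:" in YAML: its name, and indented under it one key for each argument. servo_tool: Moves the arm, as the interface text tells. Its arguments: {"type":"object","properties":{"deltas":{"type":"string"},"grip":{"type":"number"},"squeeze":{"type":"number"}},"required":["deltas"]}

```bash
ls; mkdir -p pics; python3 - <<'E'
from bench import r
import cv2,numpy as np
for n in("top","scene"):
    d=r.read_camera(n); cv2.imwrite(f"pics/{n}0.png",cv2.resize(d["frame"][:,:,::-1],(800,600),interpolation=cv2.INTER_CUBIC)); np.save(f"{n}.npy",d["frame"])
    print(n,d["fx"],d["fy"],d["cx"],d["cy"],np.round(d["pose"],3).tolist())
o=r.get_obs();print(o)
E
```

```text
pics
top 347.5959117488855 347.5959117488855 255.50475774158218 189.51430994183522 [[-0.012, -0.997, 0.071, 493.149], [-1.0, 0.013, 0.008, -7.489], [-0.008, -0.071, -0.997, 794.633], [0.0, 0.0, 0.0, 1.0]]
scene 494.8342439037352 494.8342439037352 245.3001897450189 191.57702835783135 [[-0.462, 0.723, -0.513, 1183.981], [0.887, 0.378, -0.266, 348.922], [0.002, -0.578, -0.816, 1052.613], [0.0, 0.0, 0.0, 1.0]]
{'t': 0.1, 'joint_pos': array([-1.42410504,  0.47773998,  0.02233079,  1.55629817, -0.01150191,
        1.1093185 , -0.0831168 ]), 'dq': array([ 4.81099295e-04, -2.61010268e-04,  1.38296916e-03, -2.41568324e-04,
        7.85152180e-04,  9.34966628e-06, -3.90942024e-04]), 'joint_efforts': array([ 3.81866586e-03, -5.84096718e+01,  1.53983563e+00, -2.73317045e+01,
       -5.42296004e-02,  1.30960296e-02,  3.88759190e-05]), 'ee_pos': array([170.00251101, 652.71937773, 235.78656615]), 'tcp_rot': array([[-9.67719333e-01,  2.52030157e-01, -3.02983423e-04],
       [ 2.52030314e-01,  9.67718004e-01, -1.60775271e-03],
       [-1.11999654e-04, -1.63221439e-03, -9.99998662e-01]]), 'wrist_force': array([-0.23793923,  0.10513435,  0.2287313 ]), 'wrist_torque': array([-0.01633188,  0.02017581,  0.04952794]), 'finger_force': 0.0, 'finger_gap': 88.16853836044335}
```

View pics/top0.png

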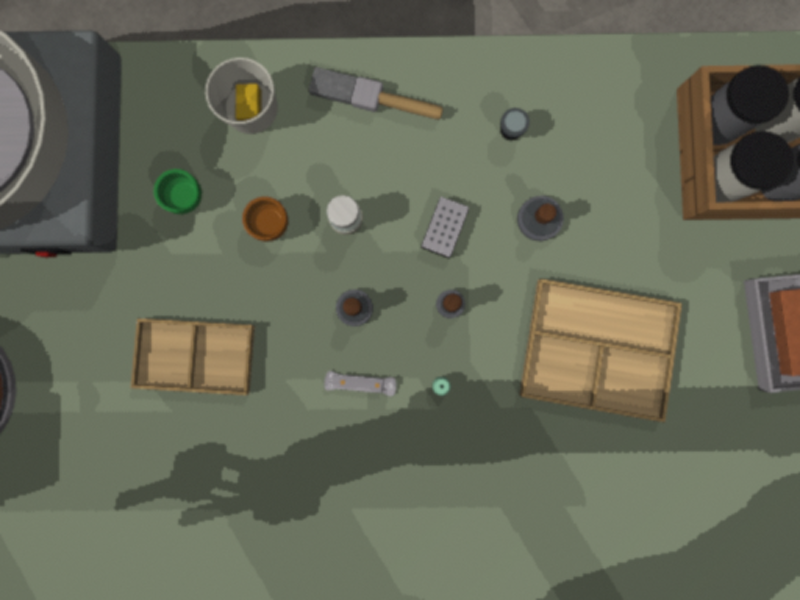

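View pics/scene0.png

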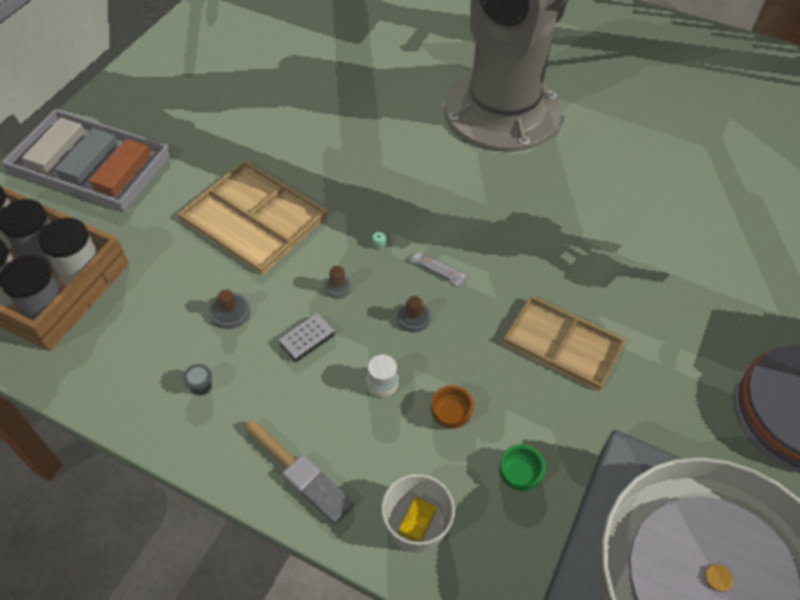

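Top view (800×600 px): the dish could be the honey/orange bowl (265,218) or the green bowl (178,190). I choose the honey one. There are three laps: (541,217) largest, (355,307) middle, (452,302) smallest. The bead is mint at (441,386); the grey cylinder at (514,123) is not it. The gauge is at (360,383). The putty knife at (370,92) is not part of the job. The jar is white at (343,213), the pad is at (445,226), tray2 at (193,356) and tray3 at (602,349).

```bash
cat > h.py <<'E'
from bench import r
import cv2,numpy as np
def look(n):
    d=r.read_camera(n); return d
def ray(d,px,z):
    P=np.array(d["pose"]); px=np.atleast_2d(np.asarray(px,float))
    v=np.c_[(px[:,0]-d["cx"])/d["fx"],(px[:,1]-d["cy"])/d["fy"],np.ones(len(px))]@P[:3,:3].T
    c=P[:3,3]; return (c+v*((z-c[2])/v[:,2])[:,None])[:,:2]
def proj(d,X):
    P=np.array(d["pose"]); q=(np.atleast_2d(X)-P[:3,3])@P[:3,:3]
    return np.c_[q[:,0]/q[:,2]*d["fx"]+d["cx"],q[:,1]/q[:,2]*d["fy"]+d["cy"]]
def hsv(d): return cv2.cvtColor(d["frame"],cv2.COLOR_RGB2HSV)
E
python3 - <<'E'
from h import *
d=look("top");f=d["frame"];h=hsv(d)
for n,p in dict(dish=(265,218),rim=(247,218),lapL=(525,215),knobL=(546,212),knobM=(352,306),lapM=(370,312),bead=(436,386),gauge=(360,384),gend=(330,380),tray=(600,315),wall=(600,296),traysh=(640,380),bench=(480,270),sh=(320,240)).items():
    x,y=[int(v*.64) for v in p];print(n,(x,y),h[y,x],f[y,x])
cv2.imwrite("pics/c1.png",cv2.resize(f[110:275,80:440,::-1],(800,366),interpolation=cv2.INTER_LANCZOS4))
E
```

```text
dish (169, 139) [ 15 197 118] [118  72  27]
rim (158, 139) [ 15 166  66] [66 45 23]
lapL (336, 137) [98 14 72] [68 71 72]
knobL (349, 135) [ 11 146  84] [84 54 36]
knobM (225, 195) [ 12 142  77] [77 51 34]
lapM (236, 199) [120   8  63] [61 61 63]
bead (279, 247) [ 73  72 185] [133 185 155]
gauge (230, 245) [158   8 136] [136 132 135]
gend (211, 243) [158   7 147] [147 143 146]
tray (384, 201) [ 18 100 191] [191 161 116]
wall (384, 189) [ 18 100 171] [171 144 104]
traysh (409, 243) [ 18 101 174] [174 147 105]
bench (307, 172) [ 43  41 130] [121 130 109]
sh (204, 153) [ 43  43 125] [116 125 104]
```

View pics/c1.png

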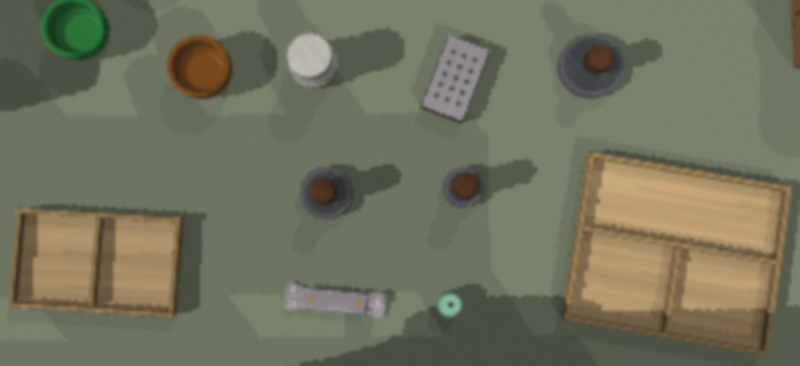

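The crop confirms the choices: honey glass dish at crop (199,66), green bowl at (75,28) rejected. Disc widths are about 65, 52 and 42 px, at (592,65), (327,192) and (464,186). Now I'll measure.

```bash
cat > meas.py <<'E'
from h import *
def blobs(m,amin=30):
    c,_=cv2.findContours(m.astype(np.uint8),cv2.RETR_EXTERNAL,cv2.CHAIN_APPROX_NONE)
    return [k for k in c if cv2.contourArea(k)>amin]
def masks(d):
    H,S,V=[h.astype(int) for h in cv2.split(hsv(d))]
    return dict(dish=(H>8)&(H<20)&(S>150),knob=(H>5)&(H<16)&(S>110)&(S<185)&(V<110),
      bead=(H>65)&(H<82)&(S>55)&(V>80),disc=(S<32)&(V<100)&(V>30)&((H>80)|(S<20)),gauge=(S<25)&(V>95)&((H>100)|(S<12)),tray=(H>13)&(H<24)&(S>60)&(S<150)&(V>60))
if __name__=="__main__":
  hz=dict(dish=30,knob=49,bead=17,disc=12,gauge=8,tray=16)
  for n in("top","scene"):
    d=look(n);print("==",n)
    for k,m in masks(d).items():
        for c in blobs(m):
            w=ray(d,c[:,0,:],hz[k]).astype(np.float32)
            if not(330<w[:,0].mean()<800 and abs(w[:,1].mean())<480):continue
            (cx,cy),(a,b),t=cv2.minAreaRect(w)
            if max(a,b)<12 or max(a,b)>260: continue
            u=c[:,0,:].mean(0)
            print(k,"px",u.round(),"rect",round(cx,1),round(cy,1),round(a),round(b),round(t,1),"enc",np.round(cv2.minEnclosingCircle(w)[0],1))
            if k=="tray":
                print("   corners",cv2.boxPoints(((cx,cy),(a,b),t)).round(1).tolist())
E
python3 meas.py
```

```text
== top
dish px [169. 140.] rect 661.3 189.1 61 59 89.2 enc [662.  189.8]
knob px [225. 196.] rect 534.5 63.9 22 19 89.3 enc [533.4  63.9]
knob px [289. 193.] rect 537.1 -73.6 22 19 89.3 enc [538.1 -73.7]
knob px [349. 136.] rect 659.9 -205.5 21 27 44.1 enc [ 659.6 -205.5]
knob px [164. 141.] rect 656.4 196.8 30 55 88.0 enc [656.1 187.2]
knob px [459. 108.] rect 755.9 -476.3 210 158 0.1 enc [ 746.9 -476.5]
bead px [282. 247.] rect 420.5 -58.7 22 22 89.3 enc [421.1 -58.2]
bead px [111. 120.] rect 708.8 321.8 61 56 45.6 enc [708.6 321.9]
disc px [288. 194.] rect 537.7 -74.8 39 40 25.8 enc [538.6 -74.5]
disc px [227. 197.] rect 534.2 64.4 52 52 17.9 enc [534.   64.1]
disc px [346. 139.] rect 661.1 -207.2 64 66 19.7 enc [ 661.9 -207.5]
gauge px [230. 245.] rect 425.4 56.3 102 25 84.9 enc [426.5  56.2]
gauge px [285. 145.] rect 651.7 -69.6 45 80 68.3 enc [651.9 -68.3]
tray px [123. 228.] rect 467.5 295.9 170 101 85.9 enc [467.9 296.1]
   corners [[411.1000061035156, 214.5], [511.79998779296875, 207.39999389648438], [523.7999877929688, 377.29998779296875], [423.1000061035156, 384.5]]
tray p
[... 1624 characters left out ...]
tray px [216. 176.] rect 525.4 -80.6 43 22 36.8 enc [524.6 -79.6]
   corners [[501.3999938964844, -84.80000305175781], [514.5999755859375, -102.4000015258789], [549.2999877929688, -76.5], [536.0999755859375, -58.900001525878906]]
tray px [ 42. 185.] rect 745.9 -471.9 133 234 89.7 enc [ 746.4 -470.9]
   corners [[628.5999755859375, -537.7999877929688], [862.5, -538.9000244140625], [863.2000122070312, -406.1000061035156], [629.2000122070312, -405.0]]
tray px [162. 138.] rect 474.1 -282.4 216 179 79.4 enc [ 475.5 -282.6]
   corners [[366.3999938964844, -372.1000061035156], [541.9000244140625, -405.1000061035156], [581.9000244140625, -192.8000030517578], [406.29998779296875, -159.8000030517578]]
```

Averaging the two views gives the positions in mm:

| Thing | x | y | Note |
|---|---|---|---|
| dish | 663 | 191 | |
| lap_large | 663 | -204 | |
| lap_small | 540 | -72 | |
| bead | 422.5 | -57 | |
| gauge | 426 | 58 | long axis at 84° |
| tray2 | 469 | 298 | yaw -4° |
| tray3 | 472 | -285 | yaw -10.7° |

I'll first align the tool with the world axes, then head for the dish.

Request:
servo_tool:
  deltas: "0 0 0 0 0 -0.1275; 0 0 0 0 0 -0.1275; -0.03 -0.03 0 0 0 0; -0.035 -0.033 0 0 0 0; -0.035 -0.033 0 0 0 0; -0.035 -0.033 0 0 0 0; -0.035 -0.033 0 0 0 0; -0.035 -0.033 0 0 0 0"
  grip: 0.0878
  squeeze: 20

```text
t: 1.25
ee_pos: [376.2, 457.0, 236.7]
tcp_rot: [[-1.0, -0.0, 0.0], [-0.0, 1.0, 0.0], [-0.0, 0.0, -1.0]]
wrist_force: [0.6, 0.0, -0.4]
finger_gap: 87.7
finger_force: 0.0
```

Request:
servo_tool:
  deltas: "-0.036 -0.033 0 0 0 0; -0.036 -0.033 0 0 0 0; -0.036 -0.033 0 0 0 0; -0.036 -0.033 0 0 0 0; -0.036 -0.033 0.02 0 0 0; -0.036 -0.033 0.03 0 0 0; -0.036 -0.033 0.035 0 0 0; -0.035 -0.035 0.035 0 0 0"

```text
t: 2.25
ee_pos: [663.3, 191.6, 115.7]
tcp_rot: [[-1.0, -0.001, 0.0], [-0.001, 1.0, 0.001], [-0.0, 0.001, -1.0]]
wrist_force: [0.2, -0.5, 0.2]
finger_gap: 88.1
finger_force: 0.0
```

```bash
python3 - <<'E'
from h import *
a=[look(n)["frame"][:,:,::-1] for n in("top","scene")]
cv2.imwrite("pics/g1.png",np.hstack([cv2.resize(a[0][60:260,80:280],(400,400)),cv2.resize(a[1][160:360,190:390],(400,400))]))
o=r.get_obs();print(o["ee_pos"],o["joint_pos"].round(2))
E
```

```text
[663.28236934 184.12671066 111.91322746] [-0.46  0.63  0.15  1.62 -0.1   0.9   1.28]
```

View pics/g1.png

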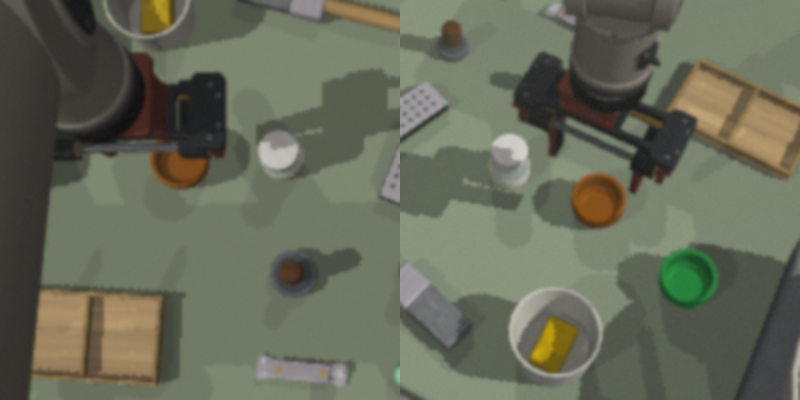

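The left half (top view) shows the gripper above the dish at crop (180,165), partly hiding it. The right half (scene view) has the fingers at (556,140) and (636,180), straddling the dish at (598,200) once parallax is allowed for. The jar at (510,160) is clear. The y reading shifted, so I'll let it settle and check before descending.

Request:
servo_tool:
  deltas: "0 0 0.01 0 0 0; 0 0 0.01 0 0 0; 0 0 0 0 0 0"

```text
t: 2.72
ee_pos: [661.0, 193.9, 96.2]
tcp_rot: [[-1.0, -0.002, -0.001], [-0.002, 1.0, 0.0], [0.001, 0.0, -1.0]]
wrist_force: [-0.8, -0.2, 0.2]
finger_gap: 87.9
finger_force: 0.0
```

Request:
servo_tool:
  deltas: "0 0 0.018 0 0 0; 0 0 0.018 0 0 0; 0 0 0.013 0 0 0; 0 0 0.01 0 0 0; 0 0 0.006 0 0 0; 0 0 0.003 0 0 0; 0 0 0 0 0 0"

```text
t: 3.6
ee_pos: [662.4, 192.3, 28.8]
tcp_rot: [[-1.0, -0.0, 0.0], [-0.0, 1.0, 0.0], [-0.0, 0.0, -1.0]]
wrist_force: [-0.2, 0.2, -0.1]
finger_gap: 88.2
finger_force: 0.0
```

Request:
servo_tool:
  deltas: "0 0 0 0 0 0; 0 0 0 0 0 0; 0 0 0 0 0 0; 0 0 0 0 0 0; 0 0 0 0 0 0; 0 0 0 0 0 0"
  grip: 0.04
  squeeze: 20

```text
t: 4.35
ee_pos: [662.4, 192.3, 29.0]
tcp_rot: [[-1.0, -0.0, 0.0], [-0.0, 1.0, 0.0], [-0.0, 0.0, -1.0]]
wrist_force: [-0.3, 0.3, 3.3]
finger_gap: 63.6
finger_force: 20.0
```

Request:
servo_tool:
  deltas: "0 0 -0.005 0 0 0; 0 0 -0.012 0 0 0; 0 0 -0.02 0 0 0; 0 0 -0.025 0 0 0; 0 0 -0.025 0 0 0; 0 -0.008 -0.018 0 0 0; 0.005 -0.015 -0.01 0 0 0; 0.01 -0.025 0 0 0 0"

```text
t: 5.35
ee_pos: [647.2, 143.5, 144.6]
tcp_rot: [[-1.0, -0.001, 0.001], [-0.001, 1.0, 0.0], [-0.001, 0.0, -1.0]]
wrist_force: [-0.4, 0.2, -1.4]
finger_gap: 63.4
finger_force: 20.0
```

Request:
servo_tool:
  deltas: "0.02 -0.04 0 0 0 0; 0.025 -0.048 0 0 0 0; 0.025 -0.048 0 0 0 0; 0.025 -0.048 0 0 0 0; 0.025 -0.048 0 0 0 0; 0.025 -0.048 0 0 0 0; 0.022 -0.04 0 0 0 0; 0.016 -0.026 0 0 0 0"

```text
t: 6.35
ee_pos: [461.4, -204.7, 143.6]
tcp_rot: [[-1.0, 0.004, -0.001], [0.004, 1.0, -0.0], [0.001, -0.0, -1.0]]
wrist_force: [0.1, -0.0, -0.8]
finger_gap: 63.1
finger_force: 20.0
```

Request:
servo_tool:
  deltas: "0.01 -0.015 0 0 0 0; 0.006 -0.007 0.01 0 0 0; 0.002 -0.004 0.01 0 0 0; 0 0 0.01 0 0 0; 0 0 0.006 0 0 0; 0 0 0 0 0 0"

```text
t: 7.1
ee_pos: [446.3, -227.1, 106.9]
tcp_rot: [[-1.0, -0.001, -0.001], [-0.001, 1.0, 0.001], [0.001, 0.001, -1.0]]
wrist_force: [1.5, -0.3, -0.7]
finger_gap: 63.4
finger_force: 20.0
```

Request:
servo_tool:
  deltas: "0.001 -0.002 0.012 0 0 0; 0 0 0.016 0 0 0; 0 0 0.016 0 0 0; 0 0 0.012 0 0 0; 0 0 0.007 0 0 0; 0 0 0.004 0 0 0; 0 0 0.002 0 0 0; 0 0 0 0 0 0"

```text
t: 8.1
ee_pos: [445.5, -229.8, 38.8]
tcp_rot: [[-1.0, -0.0, 0.0], [-0.0, 1.0, -0.0], [-0.0, -0.0, -1.0]]
wrist_force: [1.3, 0.6, -1.2]
finger_gap: 63.1
finger_force: 20.0
```

```bash
python3 - <<'E'
from h import *
d=look("scene");cv2.imwrite("pics/p1.png",cv2.resize(d["frame"][80:210,90:230,::-1],(560,520),interpolation=cv2.INTER_CUBIC))
print(r.get_obs()["ee_pos"])
E
```

```text
[ 445.51325057 -229.81218279   38.91709373]
```

View pics/p1.png

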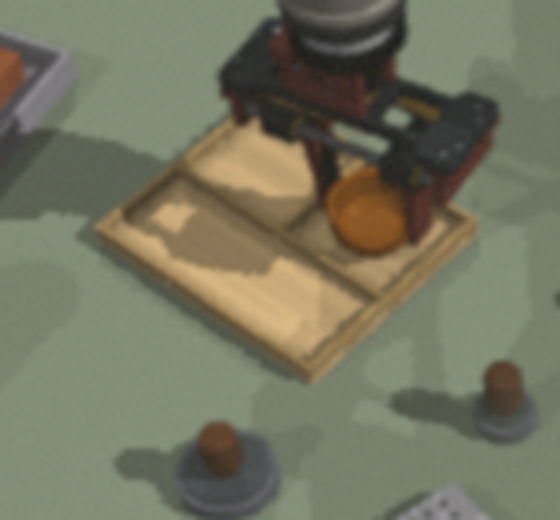

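The dish hangs at (370,210), inside the near square compartment, whose dividers are at (300,220) and (330,265). The clearance looks good, so I'll creep down about 5 mm.

Request:
servo_tool:
  deltas: "0 0 0.002 0 0 0; 0 0 0.001 0 0 0; 0 0 0.001 0 0 0; 0 0 0 0 0 0; 0 0 0 0 0 0"

```text
t: 8.78
ee_pos: [445.3, -229.7, 34.6]
tcp_rot: [[-1.0, -0.0, -0.0], [-0.0, 1.0, 0.0], [0.0, 0.0, -1.0]]
wrist_force: [-0.5, -0.6, -0.4]
finger_gap: 63.7
finger_force: 20.0
```

Request:
servo_tool:
  deltas: "0 0 0.0005 0 0 0; 0 0 0.0005 0 0 0; 0 0 0 0 0 0"

```text
t: 9.15
ee_pos: [445.3, -229.7, 33.8]
tcp_rot: [[-1.0, -0.0, 0.0], [-0.0, 1.0, 0.0], [-0.0, 0.0, -1.0]]
wrist_force: [-0.6, 0.5, 3.6]
finger_gap: 63.4
finger_force: 20.0
```

Request:
servo_tool:
  deltas: "0 0 0 0 0 0; 0 0 0 0 0 0; 0 0 0 0 0 0; 0 0 -0.004 0 0 0; 0 0 -0.012 0 0 0; 0 0 -0.02 0 0 0; 0 0 -0.025 0 0 0; 0 0 -0.025 0 0 0"
  grip: 0.0878

```text
t: 10.15
ee_pos: [445.3, -229.8, 121.2]
tcp_rot: [[-1.0, -0.0, 0.001], [-0.0, 1.0, -0.0], [-0.001, -0.0, -1.0]]
wrist_force: [1.2, -0.3, -0.0]
finger_gap: 88.2
finger_force: 0.0
```

```bash
python3 - <<'E'
from meas import *
d=look("scene")
for c in blobs(masks(d)["dish"]):
    w=ray(d,c[:,0,:],35).astype(np.float32);print(cv2.minAreaRect(w))
E
```

```text
((733.0453491210938, 601.3139038085938), (29.820621490478516, 28.701454162597656), 65.6642074584961)
((450.26226806640625, -226.44520568847656), (77.49493408203125, 57.901397705078125), 31.027835845947266)
((468.7649841308594, -557.5228271484375), (54.47282409667969, 47.04103088378906), 3.9573960304260254)
```

Request:
servo_tool:
  deltas: "-0.015 0 -0.01 0 0 0; -0.03 0.003 0 0 0 0; -0.04 0.005 0 0 0 0; -0.04 0.005 0 0 0 0; -0.04 0.005 0 0 0 0; -0.028 0.004 0 0 0 0; -0.016 0.003 0 0 0 0; -0.009 0.001 0 0 0 0"
  grip: 0.06
  squeeze: 45

```text
t: 11.2
ee_pos: [664.5, -202.7, 128.9]
tcp_rot: [[-1.0, -0.001, -0.001], [-0.001, 1.0, 0.0], [0.001, 0.0, -1.0]]
wrist_force: [0.1, -0.6, -1.4]
finger_gap: 59.9
finger_force: 0.0
```

Request:
servo_tool:
  deltas: "0 0 0.015 0 0 0; 0 0 0.018 0 0 0; 0 0 0.018 0 0 0; 0 0 0.015 0 0 0; 0 0 0.01 0 0 0; 0 0 0.006 0 0 0; 0 0 0.003 0 0 0; 0 0 0 0 0 0"

```text
t: 12.2
ee_pos: [663.4, -203.7, 44.8]
tcp_rot: [[-1.0, -0.0, 0.0], [-0.0, 1.0, -0.0], [-0.0, -0.0, -1.0]]
wrist_force: [-0.1, 0.1, 0.3]
finger_gap: 60.0
finger_force: 0.0
```

Request:
servo_tool:
  deltas: "0 0 0.005 0 0 0; 0 0 0.002 0 0 0; 0 0 0 0 0 0; 0 0 0 0 0 0"

```text
t: 12.7
ee_pos: [663.4, -203.7, 37.7]
tcp_rot: [[-1.0, -0.0, 0.0], [-0.0, 1.0, -0.0], [-0.0, -0.0, -1.0]]
wrist_force: [0.4, -0.4, 0.0]
finger_gap: 59.8
finger_force: 0.0
```

Request:
servo_tool:
  deltas: "0 0 0 0 0 0; 0 0 0 0 0 0; 0 0 0 0 0 0; 0 0 0 0 0 0; 0 0 0 0 0 0; 0 0 0 0 0 0"
  grip: 0.01

```text
t: 13.45
ee_pos: [663.2, -204.3, 37.7]
tcp_rot: [[-1.0, 0.0, 0.0], [0.0, 1.0, -0.001], [-0.0, -0.001, -1.0]]
wrist_force: [0.2, -3.3, -0.7]
finger_gap: 25.4
finger_force: 45.0
```

Request:
servo_tool:
  deltas: "0 0 -0.005 0 0 0; 0 0 -0.012 0 0 0; 0 0 -0.02 0 0 0; 0 0 -0.025 0 0 0; 0.004 -0.002 -0.022 0 0 0; 0.012 -0.006 -0.012 0 0 0; 0.025 -0.013 -0.004 0 0 0; 0.035 -0.018 0 0 0 0"

```text
t: 14.45
ee_pos: [586.3, -242.9, 138.2]
tcp_rot: [[-1.0, -0.001, 0.001], [-0.001, 1.0, -0.0], [-0.001, -0.0, -1.0]]
wrist_force: [-0.5, -0.2, -3.2]
finger_gap: 25.1
finger_force: 45.0
```

Request:
servo_tool:
  deltas: "0.04 -0.021 0 0 0 0; 0.04 -0.021 0 0 0 0; 0.035 -0.018 0 0 0 0; 0.024 -0.012 0 0 0 0; 0.013 -0.007 0 0 0 0; 0.007 -0.004 0.005 0 0 0; 0.002 -0.001 0.01 0 0 0; 0 0 0.01 0 0 0"

```text
t: 15.45
ee_pos: [426.9, -326.1, 111.7]
tcp_rot: [[-1.0, -0.001, -0.0], [-0.001, 1.0, 0.0], [0.0, 0.0, -1.0]]
wrist_force: [0.2, 0.3, -4.0]
finger_gap: 25.3
finger_force: 45.0
```

Request:
servo_tool:
  deltas: "0 0 0.015 0 0 0; 0 0 0.015 0 0 0; 0 0 0.01 0 0 0; 0 0 0.008 0 0 0; 0 0 0.004 0 0 0; 0 0 0 0 0 0"

```text
t: 16.2
ee_pos: [426.3, -326.8, 60.6]
tcp_rot: [[-1.0, -0.0, -0.0], [-0.0, 1.0, 0.0], [0.0, 0.0, -1.0]]
wrist_force: [-0.1, 0.3, -3.3]
finger_gap: 25.3
finger_force: 45.0
```

Request:
servo_tool:
  deltas: "0 0 0.007 0 0 0; 0 0 0.005 0 0 0; 0 0 0.003 0 0 0; 0 0 0.0015 0 0 0; 0 0 0.001 0 0 0; 0 0 0 0 0 0; 0 0 0 0 0 0"

```text
t: 17.08
ee_pos: [426.4, -326.8, 43.2]
tcp_rot: [[-1.0, -0.0, 0.0], [-0.0, 1.0, -0.0], [-0.0, -0.0, -1.0]]
wrist_force: [0.2, 0.7, -4.5]
finger_gap: 25.2
finger_force: 45.0
```

Request:
servo_tool:
  deltas: "0 0 0.0006 0 0 0; 0 0 0.0004 0 0 0; 0 0 0 0 0 0"

```text
t: 17.45
ee_pos: [426.4, -326.7, 42.6]
tcp_rot: [[-1.0, -0.0, 0.0], [-0.0, 1.0, 0.0], [-0.0, 0.0, -1.0]]
wrist_force: [-2.5, 2.5, 2.9]
finger_gap: 25.2
finger_force: 45.0
```

Request:
servo_tool:
  deltas: "0 0 0 0 0 0; 0 0 0 0 0 0; 0 0 0 0 0 0; 0 0 -0.006 0 0 0; 0 0 -0.015 0 0 0; 0 0 -0.025 0 0 0; 0 0 -0.025 0 0 0; -0.01 0.02 -0.02 0 0 0"
  grip: 0.06

```text
t: 18.45
ee_pos: [436.0, -308.4, 135.4]
tcp_rot: [[-1.0, 0.003, 0.002], [0.003, 1.0, -0.002], [-0.002, -0.002, -1.0]]
wrist_force: [-0.1, -0.4, -0.1]
finger_gap: 60.2
finger_force: 0.0
```

Request:
servo_tool:
  deltas: "-0.0155 0.035 0 0 0 0; -0.0185 0.042 0 0 0 0; -0.0185 0.042 0 0 0 0; -0.0185 0.042 0 0 0 0; -0.015 0.034 0 0 0 0; -0.0095 0.022 0 0 0 0; -0.005 0.012 0.005 0 0 0; -0.003 0.006 0.01 0 0 0"

```text
t: 19.45
ee_pos: [540.2, -71.6, 118.4]
tcp_rot: [[-1.0, -0.0, 0.001], [-0.0, 1.0, -0.0], [-0.001, -0.0, -1.0]]
wrist_force: [-0.8, -0.1, -0.2]
finger_gap: 59.9
finger_force: 0.0
```

Request:
servo_tool:
  deltas: "0 0 0.018 0 0 0; 0 0 0.018 0 0 0; 0 0 0.018 0 0 0; 0 0 0.012 0 0 0; 0 0 0.008 0 0 0; 0 0 0.004 0 0 0; 0 0 0.002 0 0 0; 0 0 0 0 0 0"

```text
t: 20.45
ee_pos: [540.0, -71.7, 38.4]
tcp_rot: [[-1.0, -0.0, 0.001], [-0.0, 1.0, 0.0], [-0.001, 0.0, -1.0]]
wrist_force: [-0.1, -1.0, 0.6]
finger_gap: 60.2
finger_force: 0.0
```

Request:
servo_tool:
  deltas: "0 0 0 0 0 0; 0 0 0 0 0 0; 0 0 0 0 0 0; 0 0 0 0 0 0; 0 0 0 0 0 0; 0 0 0 0 0 0"
  grip: 0.01
  squeeze: 35

```text
t: 21.2
ee_pos: [539.8, -72.0, 38.2]
tcp_rot: [[-1.0, 0.0, 0.0], [0.0, 1.0, -0.0], [-0.0, -0.0, -1.0]]
wrist_force: [0.4, -0.8, 0.8]
finger_gap: 25.2
finger_force: 35.0
```

Request:
servo_tool:
  deltas: "0 0 -0.005 0 0 0; 0 0 -0.012 0 0 0; 0 0 -0.02 0 0 0; 0 0 -0.025 0 0 0; 0 0.003 -0.022 0 0 0; 0 0.01 -0.012 0 0 0; 0.003 0.02 -0.004 0 0 0; 0.005 0.032 0 0 0 0"

```text
t: 22.2
ee_pos: [531.7, -6.3, 138.7]
tcp_rot: [[-1.0, 0.001, 0.001], [0.001, 1.0, -0.0], [-0.001, -0.0, -1.0]]
wrist_force: [0.5, 0.6, -1.7]
finger_gap: 25.7
finger_force: 35.0
```

Request:
servo_tool:
  deltas: "0.007 0.042 0 0 0 0; 0.008 0.046 0 0 0 0; 0.008 0.046 0 0 0 0; 0.008 0.046 0 0 0 0; 0.008 0.046 0 0 0 0; 0.008 0.044 0 0 0 0; 0.006 0.034 0 0 0 0; 0.004 0.022 0 0 0 0"

```text
t: 23.2
ee_pos: [473.3, 321.6, 138.1]
tcp_rot: [[-1.0, -0.003, -0.001], [-0.003, 1.0, 0.0], [0.001, 0.0, -1.0]]
wrist_force: [-0.6, -0.5, -2.5]
finger_gap: 25.5
finger_force: 35.0
```

Request:
servo_tool:
  deltas: "0.002 0.012 0 0 0 0; 0.001 0.007 0.01 0 0 0; 0 0 0.018 0 0 0; 0 0 0.018 0 0 0; 0 0 0.015 0 0 0; 0 0 0.01 0 0 0; 0 0 0.005 0 0 0; 0 0 0 0 0 0"

```text
t: 24.2
ee_pos: [471.7, 338.2, 62.0]
tcp_rot: [[-1.0, -0.0, -0.0], [-0.0, 1.0, -0.0], [0.0, -0.0, -1.0]]
wrist_force: [0.1, 0.5, -1.9]
finger_gap: 25.2
finger_force: 35.0
```

Grip height was 38.2, so the target TCP z is about 43.2, another 19 mm down.

Request:
servo_tool:
  deltas: "0 0 0.008 0 0 0; 0 0 0.005 0 0 0; 0 0 0.003 0 0 0; 0 0 0.0015 0 0 0; 0 0 0.001 0 0 0; 0 0 0.0005 0 0 0; 0 0 0 0 0 0"

```text
t: 25.08
ee_pos: [471.8, 338.3, 43.3]
tcp_rot: [[-1.0, -0.0, 0.0], [-0.0, 1.0, 0.0], [-0.0, 0.0, -1.0]]
wrist_force: [-0.5, -0.9, -2.4]
finger_gap: 25.6
finger_force: 35.0
```

Request:
servo_tool:
  deltas: "0 0 0.0007 0 0 0; 0 0 0 0 0 0"

```text
t: 25.32
ee_pos: [471.8, 338.3, 43.2]
tcp_rot: [[-1.0, -0.0, 0.0], [-0.0, 1.0, 0.0], [-0.0, 0.0, -1.0]]
wrist_force: [-1.9, -1.5, 5.1]
finger_gap: 25.4
finger_force: 35.0
```

Request:
servo_tool:
  deltas: "0 0 0 0 0 0; 0 0 0 0 0 0; 0 0 0 0 0 0; 0 0 -0.006 0 0 0; 0 0 -0.015 0 0 0; 0 0 -0.025 0 0 0; 0 0 -0.025 0 0 0; 0 -0.02 -0.02 0 0 0"
  grip: 0.06

```text
t: 26.32
ee_pos: [471.9, 320.1, 135.8]
tcp_rot: [[-1.0, -0.003, 0.002], [-0.003, 1.0, 0.002], [-0.002, 0.002, -1.0]]
wrist_force: [0.7, 0.7, 0.5]
finger_gap: 60.3
finger_force: 0.0
```

Request:
servo_tool:
  deltas: "0.005 -0.035 0 0 0 0; 0.006 -0.046 0 0 0 0; 0.006 -0.046 0 0 0 0; 0.006 -0.046 0 0 0 0; 0.006 -0.046 0 0 0 0; 0.006 -0.046 0 0 0 0; 0.005 -0.042 0 0 0 0; 0.004 -0.031 0 0 0 0"
  grip: 0.05
  squeeze: 12

```text
t: 27.32
ee_pos: [427.7, -21.5, 134.5]
tcp_rot: [[-1.0, 0.001, 0.002], [0.001, 1.0, 0.0], [-0.002, 0.0, -1.0]]
wrist_force: [-0.1, 0.5, 0.1]
finger_gap: 50.0
finger_force: 0.0
```

Request:
servo_tool:
  deltas: "0.003 -0.02 0 0 0 0; 0.002 -0.011 0.01 0 0 0; 0.0005 -0.006 0.015 0 0 0; 0 0 0.015 0 0 0; 0 0 0.01 0 0 0; 0 0 0.005 0 0 0; 0 0 0 0 0 0; 0 0 0 0 0 0"

```text
t: 28.32
ee_pos: [422.6, -56.6, 78.8]
tcp_rot: [[-1.0, -0.0, 0.001], [-0.0, 1.0, 0.0], [-0.001, 0.0, -1.0]]
wrist_force: [-0.3, -0.1, 0.6]
finger_gap: 50.1
finger_force: 0.0
```

```bash
python3 - <<'E'
from meas import *
d=look("scene");f=d["frame"];cv2.imwrite("pics/b1.png",cv2.resize(f[80:290,90:420,::-1],(800,509),interpolation=cv2.INTER_CUBIC))
for n in("top","scene"):
  d=look(n)
  for c in blobs(masks(d)["bead"],20):print(n,cv2.minEnclosingCircle(ray(d,c[:,0,:],17).astype(np.float32)))
print(r.get_obs()["ee_pos"],r.get_obs()["joint_pos"].round(2))
E
```

```text
top ((707.9926147460938, 322.4308166503906), 31.921520233154297)
scene ((698.4251708984375, 321.1269836425781), 32.682342529296875)
scene ((424.56671142578125, -55.13392639160156), 16.737701416015625)
[422.49716122 -56.68921027  78.75402382] [-0.19  0.33  0.2   2.27 -0.12  0.55  1.68]
```

View pics/b1.png

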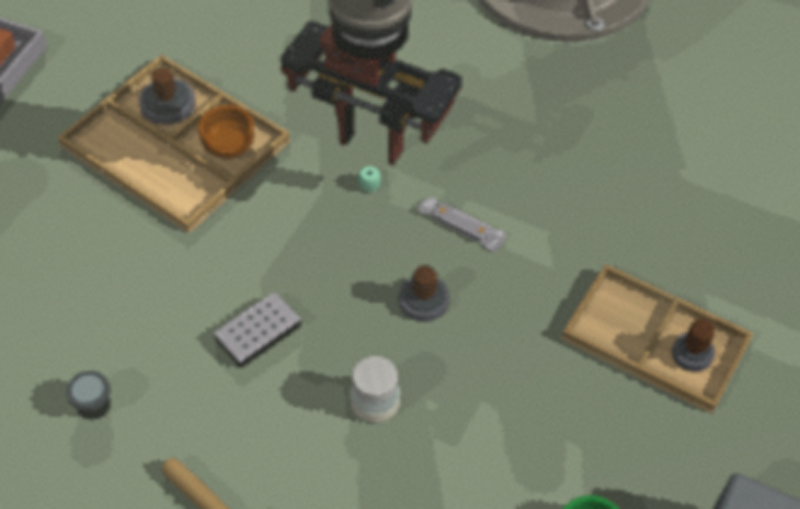

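The large lap (167,97) and dish (228,128) sit in tray3's square compartments. The small lap (695,345) is in tray2's far compartment. The gripper is above the bead (370,178).

Request:
servo_tool:
  deltas: "0 0 0.012 0 0 0; 0 0 0.016 0 0 0; 0 0 0.014 0 0 0; 0 0 0.01 0 0 0; 0 0 0.006 0 0 0; 0 0 0.003 0 0 0; 0 0 0 0 0 0; 0 0 0 0 0 0"

```text
t: 29.48
ee_pos: [422.5, -56.7, 17.7]
tcp_rot: [[-1.0, -0.0, 0.001], [-0.0, 1.0, 0.0], [-0.001, 0.0, -1.0]]
wrist_force: [0.6, 0.3, 0.1]
finger_gap: 50.3
finger_force: 0.0
```

Request:
servo_tool:
  deltas: "0 0 0 0 0 0; 0 0 0 0 0 0; 0 0 0 0 0 0; 0 0 0 0 0 0; 0 0 0 0 0 0; 0 0 0 0 0 0"
  grip: 0.01

```text
t: 30.22
ee_pos: [422.4, -56.7, 17.5]
tcp_rot: [[-1.0, -0.0, 0.0], [-0.0, 1.0, 0.0], [-0.0, 0.0, -1.0]]
wrist_force: [-0.8, 0.6, 2.7]
finger_gap: 25.5
finger_force: 12.0
```

Request:
servo_tool:
  deltas: "0 0 -0.005 0 0 0; 0 0 -0.012 0 0 0; 0 0 -0.02 0 0 0; 0 0 -0.02 0 0 0; 0 0.003 -0.018 0 0 0; -0.001 0.01 -0.01 0 0 0; -0.003 0.02 -0.005 0 0 0; -0.0045 0.032 0 0 0 0"

```text
t: 31.22
ee_pos: [430.9, 8.9, 108.1]
tcp_rot: [[-1.0, 0.001, 0.001], [0.001, 1.0, 0.0], [-0.001, 0.0, -1.0]]
wrist_force: [0.7, -0.6, -1.4]
finger_gap: 25.2
finger_force: 12.0
```

Request:
servo_tool:
  deltas: "-0.006 0.04 0 0 0 0; -0.006 0.045 0 0 0 0; -0.006 0.045 0 0 0 0; -0.006 0.043 0 0 0 0; -0.005 0.034 0 0 0 0; -0.003 0.022 0 0 0 0; -0.002 0.013 0 0 0 0; -0.001 0.007 0 0 0 0"

```text
t: 32.22
ee_pos: [465.7, 257.1, 107.4]
tcp_rot: [[-1.0, 0.0, -0.0], [0.0, 1.0, -0.001], [0.0, -0.001, -1.0]]
wrist_force: [-0.4, -0.8, -0.4]
finger_gap: 25.4
finger_force: 12.0
```

Request:
servo_tool:
  deltas: "0 0 0.01 0 0 0; 0 0 0.016 0 0 0; 0 0 0.016 0 0 0; 0 0 0.013 0 0 0; 0 0 0.01 0 0 0; 0 0 0.005 0 0 0; 0 0 0 0 0 0; 0 0 0 0 0 0"

```text
t: 33.22
ee_pos: [466.0, 257.5, 37.8]
tcp_rot: [[-1.0, -0.0, 0.001], [-0.0, 1.0, 0.0], [-0.001, 0.0, -1.0]]
wrist_force: [-0.6, 0.2, -0.5]
finger_gap: 25.5
finger_force: 12.0
```

```bash
python3 - <<'E'
from h import *
d=look("scene");cv2.imwrite("pics/b2.png",cv2.resize(d["frame"][150:270,300:420,::-1],(500,500),interpolation=cv2.INTER_CUBIC))
print(r.get_obs()["ee_pos"],r.get_obs()["finger_force"])
E
```

```text
[466.01092683 257.48248883  37.87648617] 11.999923188413959
```

View pics/b2.png

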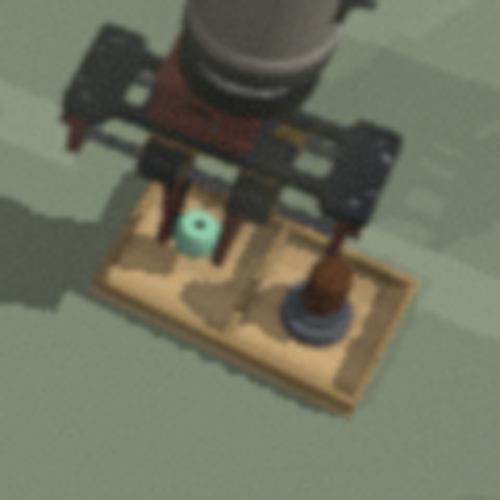

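The bead is held at (198,235) inside the near compartment, clear of the divider at (255,260). I'll creep down about 15 mm.

Request:
servo_tool:
  deltas: "0 0 0.005 0 0 0; 0 0 0.004 0 0 0; 0 0 0.003 0 0 0; 0 0 0.0015 0 0 0; 0 0 0.001 0 0 0; 0 0 0 0 0 0; 0 0 0 0 0 0"

```text
t: 34.15
ee_pos: [465.7, 257.3, 23.0]
tcp_rot: [[-1.0, -0.0, 0.0], [-0.0, 1.0, 0.0], [-0.0, 0.0, -1.0]]
wrist_force: [-0.8, -0.5, -0.7]
finger_gap: 25.3
finger_force: 12.0
```

Request:
servo_tool:
  deltas: "0 0 0.0005 0 0 0; 0 0 0.0003 0 0 0; 0 0 0 0 0 0"

```text
t: 34.52
ee_pos: [465.8, 257.3, 22.6]
tcp_rot: [[-1.0, -0.0, 0.0], [-0.0, 1.0, 0.0], [-0.0, 0.0, -1.0]]
wrist_force: [-0.4, 0.4, 5.4]
finger_gap: 25.4
finger_force: 12.0
```

Request:
servo_tool:
  deltas: "0 0 0 0 0 0; 0 0 0 0 0 0; 0 0 0 0 0 0; 0 0 -0.004 0 0 0; 0 0 -0.012 0 0 0; 0 0 -0.02 0 0 0; 0 0 -0.025 0 0 0; 0 0 -0.02 0 0 0"
  grip: 0.035

```text
t: 35.52
ee_pos: [466.1, 257.4, 105.0]
tcp_rot: [[-1.0, -0.0, 0.001], [-0.0, 1.0, 0.001], [-0.001, 0.001, -1.0]]
wrist_force: [1.2, 0.2, -0.4]
finger_gap: 35.3
finger_force: 0.0
```

Request:
servo_tool:
  deltas: "0.004 -0.02 -0.005 0 0 0; 0.007 -0.036 0 0 0 0; 0.008 -0.04 0 0 0 0; 0.008 -0.04 0 0 0 0; 0.006 -0.03 0 0 0 0; 0.004 -0.018 0 0 0 0; 0.002 -0.01 0 0 0 0; 0.001 -0.005 0 0 0 0"
  squeeze: 30
  grip: 0.045

```text
t: 36.52
ee_pos: [425.8, 58.2, 108.1]
tcp_rot: [[-1.0, -0.0, 0.0], [-0.0, 1.0, 0.0], [-0.0, 0.0, -1.0]]
wrist_force: [0.9, 0.0, -0.8]
finger_gap: 45.1
finger_force: 0.0
```

Request:
servo_tool:
  deltas: "0 0 0 0 0 0.1; 0 0 0 0 0 0.18; 0 0 0 0 0 0.18; 0 0 0 0 0 0.18; 0 0 0 0 0 0.18; 0 0 0 0 0 0.18; 0 0 0 0 0 0.18; 0 0 0 0 0 0.18"

```text
t: 37.52
ee_pos: [426.1, 59.2, 108.1]
tcp_rot: [[-0.206, 0.979, 0.0], [0.979, 0.206, 0.0], [0.0, 0.0, -1.0]]
wrist_force: [-0.1, 0.4, 0.4]
finger_gap: 44.8
finger_force: 0.0
```

Request:
servo_tool:
  deltas: "0 0 0 0 0 0.156; 0 0 0 0 0 0.1; 0 0 0 0 0 0.06; 0 0 0.005 0 0 0; 0 0 0.01 0 0 0; 0 0 0.01 0 0 0; 0 0 0.005 0 0 0; 0 0 0 0 0 0"

```text
t: 38.52
ee_pos: [425.4, 58.0, 77.7]
tcp_rot: [[0.105, 0.994, -0.001], [0.994, -0.105, -0.0], [-0.001, -0.001, -1.0]]
wrist_force: [-1.6, -0.5, 0.6]
finger_gap: 44.9
finger_force: 0.0
```

```bash
python3 - <<'E'
from h import *
for n in("scene","top"):
  d=look(n);o=r.get_obs()
  p=proj(d,[[426,58,10]])[0].astype(int);s=np.s_[max(p[1]-50,0):p[1]+50,p[0]-50:p[0]+50]
  cv2.imwrite(f"pics/gg_{n}.png",cv2.resize(d["frame"][s][:,:,::-1],(400,400),interpolation=cv2.INTER_CUBIC))
a=[cv2.imread(f"pics/gg_{n}.png") for n in("scene","top")];cv2.imwrite("pics/gg.png",np.hstack(a))
print(o["ee_pos"],o["joint_pos"].round(2))
E
```

```text
[425.82725034  58.13928735  78.14835858] [-0.71  0.36  0.52  2.28 -0.33  0.57 -0.05]
```

View pics/gg.png

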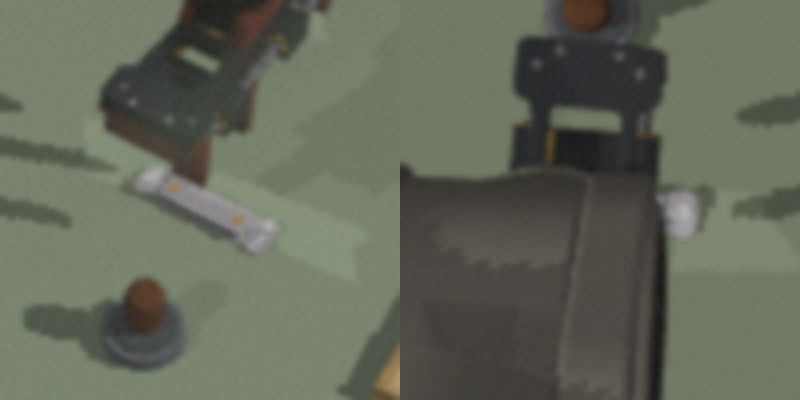

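The scene half shows the jaws lined up across the gauge, which lies from (150,178) to (262,235). The middle lap at (145,330) is below the height of the gripper body, so it is clear. Descending.

Request:
servo_tool:
  deltas: "0 0 0.012 0 0 0; 0 0 0.016 0 0 0; 0 0 0.014 0 0 0; 0 0 0.01 0 0 0; 0 0 0.006 0 0 0; 0 0 0.003 0 0 0; 0 0 0 0 0 0; 0 0 0 0 0 0"

```text
t: 39.62
ee_pos: [426.0, 58.3, 17.4]
tcp_rot: [[0.105, 0.994, 0.001], [0.994, -0.105, 0.0], [0.0, 0.001, -1.0]]
wrist_force: [-0.3, 0.6, -0.9]
finger_gap: 44.7
finger_force: 0.0
```

Request:
servo_tool:
  deltas: "0 0 0 0 0 0; 0 0 0 0 0 0; 0 0 0 0 0 0; 0 0 0 0 0 0; 0 0 0 0 0 0; 0 0 0 0 0 0"
  grip: 0.005

```text
t: 40.38
ee_pos: [425.9, 58.3, 17.2]
tcp_rot: [[0.105, 0.994, 0.0], [0.994, -0.105, 0.0], [0.0, 0.0, -1.0]]
wrist_force: [0.0, -1.2, 3.3]
finger_gap: 18.9
finger_force: 30.0
```

Request:
servo_tool:
  deltas: "0 0 -0.005 0 0 0; 0 0 -0.012 0 0 0; 0 0 -0.02 0 0 0; 0 0 -0.02 0 0 0; -0.003 0.001 -0.018 0 0 0; -0.01 0.004 -0.01 0 0 0; -0.02 0.0075 -0.005 0 0 0; -0.032 0.012 0 0 0 0"

```text
t: 41.38
ee_pos: [443.6, -9.3, 107.7]
tcp_rot: [[0.103, 0.995, 0.001], [0.995, -0.103, 0.001], [0.001, 0.001, -1.0]]
wrist_force: [-0.2, -0.7, -0.8]
finger_gap: 18.9
finger_force: 30.0
```

Request:
servo_tool:
  deltas: "-0.04 0.015 0 0 0 0; -0.045 0.017 0 0 0 0; -0.045 0.017 0 0 0 0; -0.045 0.017 0 0 0 0; -0.04 0.015 0 0 0 0; -0.03 0.011 0 0 0 0; -0.018 0.0065 0 0 0 0; -0.012 0.0045 0 0 0 0"

```text
t: 42.38
ee_pos: [516.6, -293.9, 107.0]
tcp_rot: [[0.105, 0.994, -0.001], [0.994, -0.105, 0.0], [0.0, -0.001, -1.0]]
wrist_force: [0.5, 0.4, -1.0]
finger_gap: 18.9
finger_force: 30.0
```

Request:
servo_tool:
  deltas: "0 0 0.01 0 0 0.04; 0 0 0.015 0 0 0.042; 0 0 0.014 0 0 0; 0 0 0.012 0 0 0; 0 0 0.008 0 0 0; 0 0 0.004 0 0 0; 0 0 0 0 0 0; 0 0 0 0 0 0"

```text
t: 43.38
ee_pos: [517.1, -293.4, 44.5]
tcp_rot: [[0.186, 0.983, 0.001], [0.983, -0.186, -0.0], [-0.0, 0.001, -1.0]]
wrist_force: [-0.3, -0.1, -0.5]
finger_gap: 18.9
finger_force: 30.0
```

```bash
python3 - <<'E'
from h import *
d=look("scene");cv2.imwrite("pics/q2.png",cv2.resize(d["frame"][80:210,90:230,::-1],(560,520),interpolation=cv2.INTER_CUBIC))
print(r.get_obs()["ee_pos"],r.get_obs()["finger_force"])
E
```

```text
[ 517.15241337 -293.43711976   44.549247  ] 29.999875724315643
```

View pics/q2.png

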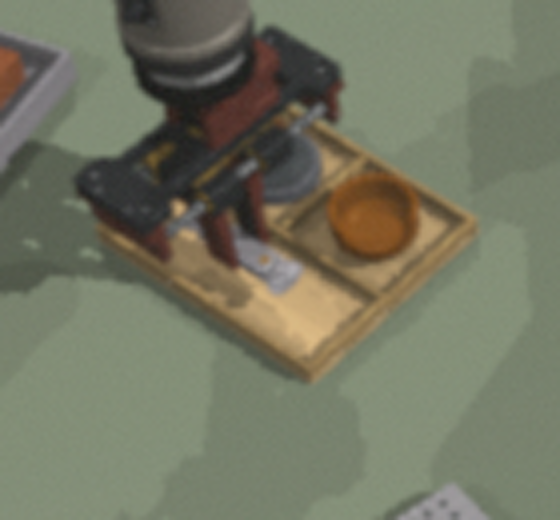

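The gauge hangs over the long compartment, visible at (270,262), parallel to the divider. The dish (373,215) and lap (290,165) are clear. Lowering.

Request:
servo_tool:
  deltas: "0 0 0.007 0 0 0; 0 0 0.006 0 0 0; 0 0 0.004 0 0 0; 0 0 0.003 0 0 0; 0 0 0.0015 0 0 0; 0 0 0.0005 0 0 0; 0 0 0 0 0 0; 0 0 0 0 0 0"

```text
t: 44.42
ee_pos: [516.8, -293.2, 22.3]
tcp_rot: [[0.186, 0.983, 0.0], [0.983, -0.186, 0.0], [0.0, 0.0, -1.0]]
wrist_force: [-1.0, 0.1, 1.1]
finger_gap: 18.4
finger_force: 30.0
```

Request:
servo_tool:
  deltas: "0 0 0.0003 0 0 0; 0 0 0 0 0 0; 0 0 0 0 0 0; 0 0 0 0 0 0; 0 0 -0.004 0 0 0; 0 0 -0.012 0 0 0; 0 0 -0.02 0 0 0; 0 0 -0.025 0 0 0"
  grip: 0.033

```text
t: 45.42
ee_pos: [516.9, -293.3, 84.5]
tcp_rot: [[0.186, 0.983, 0.0], [0.983, -0.186, -0.0], [-0.0, 0.0, -1.0]]
wrist_force: [0.1, 0.5, 0.8]
finger_gap: 33.0
finger_force: 0.0
```

Request:
servo_tool:
  deltas: "0 0 -0.025 0 0 0; 0.02 0 -0.03 0 0 0; 0.04 0 -0.03 0 0 0; 0.045 0 -0.02 0 0 0; 0.045 0 0 0 0 0; 0.045 0 0 0 0 0; 0.03 0 0 0 0 0; 0.01 0 0 0 0 0"

```text
t: 46.42
ee_pos: [561.1, -60.3, 188.9]
tcp_rot: [[0.183, 0.983, 0.001], [0.983, -0.183, 0.001], [0.001, 0.001, -1.0]]
wrist_force: [-0.2, -0.3, 0.4]
finger_gap: 33.1
finger_force: 0.0
```

```bash
python3 - <<'E'
from h import *
d=look("scene");cv2.imwrite("pics/end.png",cv2.resize(d["frame"][80:290,90:420,::-1],(800,509),interpolation=cv2.INTER_CUBIC))
o=r.get_obs();print(o["t"],o["ee_pos"])
E
```

```text
46.475 [561.13159781 -60.28042709 188.72004098]
```

View pics/end.png

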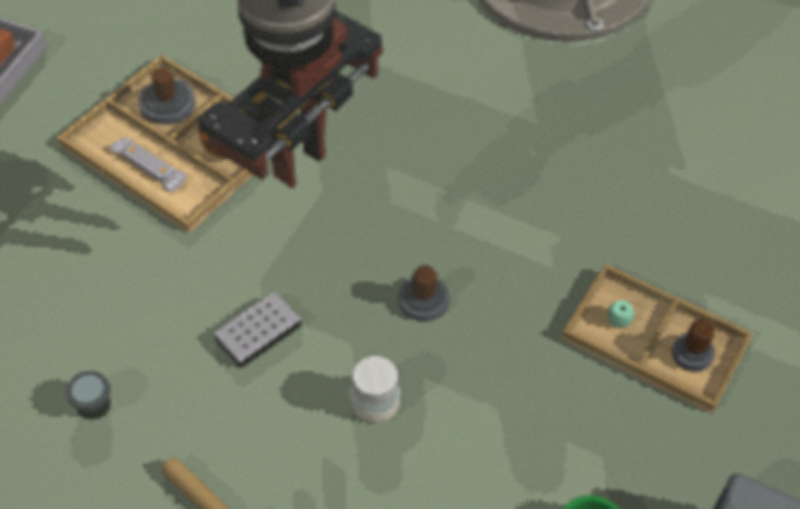

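The gauge (148,165), large lap (167,97), bead (622,312) and small lap (695,345) are all in place. The dish is hidden behind the gripper here, but the previous picture showed it in place. Handing in.

Request:
servo_tool:
  deltas: "0 0 0 0 0 0; 0 0 0 0 0 0; 0 0 0 0 0 0; 0 0 0 0 0 0"

```text
t: 46.98
ee_pos: [560.5, -63.0, 187.8]
tcp_rot: [[0.187, 0.982, -0.0], [0.982, -0.187, -0.0], [-0.0, -0.0, -1.0]]
wrist_force: [-1.0, 0.4, 0.2]
finger_gap: 33.3
finger_force: 0.0
```

```bash
python3 -c "
from bench import r
print(r.hand_in())"
```

```text
the job is handed in; nothing more can be done
None
```

Both trays are made up and the job was handed in at about 47 s; the hand-in gave no verdict, but pictures show all five things in their compartments and the middle lap, jar and pad unmoved.

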